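# Raise the case's sash to its height stop and bring out the cruet stand

### The job

Push up under the lip of the display case's glass sash until the right end of the lip rests lightly against the rubber foot of the brass height stop: feel for it, and do not force it. Leave the sash up there against the foot, then take the cruet stand by its grip post and slide it straight out along the counter until all of it stands clear in front of the sash's lip, upright. Do not bump the sash with the stand, and leave everything else where it is.

Things in the scene. Friction and masses are not known exactly. Their poses are not given: they have to be found in the camera images.
- case: Glazed walnut display case on the counter, open on top, fixed. Origin: on the counter, middle of the plane of the front faces of its two front posts; x points into the case (away from the robot), y left, z up. Posts 30 mm wide, 500 high, inner faces at y +-170 mm; sides at y +-185 run back to a 50 mm high rear rail at x 227 to 243. No floor board: things inside stand on the counter.
- sash: Glazed sash sliding straight up and down between the posts, 0.8 kg, spring balanced, about 4 N friction either way, stays where left. Axes as the case's. Origin: middle of the front lower edge of its lip, 30 mm in front of the case's origin, 80 to 110 mm above the counter at the start. Its frame and glass lie 30 to 48 mm behind the origin and reach 200 mm above it.
- lip_middle (a point): Middle of the underside of the lip along the sash's foot: a walnut board 400 mm wide, 30 mm deep (x), 14 mm thick, standing out towards the robot and passing in front of the posts. Push up under it. The point is 15 mm behind the lip's front edge.
- stop: Height stop, marking how high the sash is to go: brass bracket on the front of the right post (case y -185 mm), right over the right end of the lip. Origin: underside of its arm (12 mm thick), on the axis of a vertical screw, 15 mm in front of the post; axes as the case's. The screw carries a black rubber foot, described at stop_axis.
- stop_axis (a point): The same point as the stop's origin. Below it hangs the rubber foot, 22 mm across: its flat underside is 16 to 30 mm below this point, set differently each time and not measured, so find it by feel. It is springy: 2.5 N per mm, 7 mm at most. The lip's top (14 mm above its underside) comes up against it.
- cruet: Loose cruet stand in the case, 0.5 to 0.95 kg: walnut base 110 (x) x 130 (y) x 14 mm; two white canisters on its far half, tops 124 mm high, beginning 39 mm behind the axis of the grip post. Origin: centre of the underside; z up, x away from the grip post.
- cruet_grip (a point): On the axis of the cruet stand's upright square grip post (14 x 14 mm, top 76 mm above the counter), 45 mm above the counter; 40 mm in front (-x) of the stand's origin. Axes as the stand's. There is open space in front and at both sides of the post.
- sugar_bowl: White bowl, 68 mm across, 55 mm high, loose, inside the case beside the cruet stand. Origin: centre of the underside. To be left alone.
- spice_jar: Amber glass jar with brass cap, 48 mm across, 85 mm high, loose, inside the case beside the cruet stand. Origin: centre of the underside. To be left alone.
- mug: White mug, 80 mm across, 90 mm high, loose, beside the case. Origin: centre of the underside. To be left alone.
- oil_bottle: Green glass bottle, 64 mm across, 190 mm high, loose, beside the case. Origin: centre of the underside. To be left alone.
- bowl: Blue bowl, 120 mm across, 50 mm high, loose, in front of the case to one side. Origin: centre of the underside. To be left alone.
- spoon: Wooden spoon lying on the counter in front of the case to one side. Origin: middle of its underside. To be left alone.
- pepper_mill: Turned wooden mill, 52 mm across, 150 mm high, loose, beside the case. Origin: centre of the underside. To be left alone.
Mind the look-alikes: they are no part of the job. What is shaped like the cruet but green or pink is not meant.

How it is judged:
By the outcome, as a careful person would: the job done as asked, in the order asked, and still so for the second after the job is handed in, with the robot touching nothing.
It also fails if it takes over 64 s, if anything falls off the work surface, if the arm or the gripper's body presses on something with over 40 N, if the wrist force passes 120 N, or if a joint passes its speed limit or range.

### The arm

A 6-joint arm with a two-finger parallel gripper is mounted at the origin on the work surface. World frame = base frame: x ahead of the robot, y to its left, z up, the work surface at z = 0. Lengths are in mm, angles in rad, forces in N, time in s.
With the tool pointing down it reaches from about 350 to 775 mm from the base axis. Payload 7.3 kg.
Tool frame: the origin (TCP) lies at the very end of the fingers, on their centre line; the grasp point (between the pads) lies 19 mm behind it; z points along the fingers, y is the line along which they close (so a half turn about z gives the same grasp; the last joint's range is limited). The gripper opens to 92 mm and grips with 3 to 60 N. Pads are 19 mm wide; open, the fingers measure 130 mm over their backs; the gripper's body (75 mm by 190 mm) begins 47 mm behind the grasp point.
Start: joints at [-1.312, 0.342, 1.524, -0, 1.275, -0.146], TCP at [206.787, -482.581, 226.741] pointing down, gripper open.
Joint ranges: [-2.53, 2.53], [-0.77, 2.02], [0.04, 2.7], [-1, 4.14], [0.28, 2.66], [-3.11, 3.11]. Speed limits (rad/s): [2.57, 2.57, 3.14, 3.14, 3.14, 3.14].

### API

Orientations are given as [roll, pitch, yaw] about the fixed x, y, z axes, in that order (R = Rz(yaw) Ry(pitch) Rx(roll)).
In Python, from plant import get_obs, vision, workorder gives the robot as it stands.
- The arm moves only by the shell command python3 -m pendant 'ROWS' [OPENING]. ROWS is a JSON object of lists of equal length, an entry for each row: "dp": the shift along the tool's x, y, z in m, a list of three; "rotation": the turn, a rotation vector about the tool's x, y, z in rad, a list of three. A call has 1 to 8 rows; each row is the pose to reach, as a shift and turn from the pose commanded when the call began, along the tool's axes at that moment; what a row does not reach only later rows make up. A row lasts 1/8 s, in which the tool goes at most 62.5 mm and 10.7 degrees, less where a joint would pass 70% of its speed; a pose out of reach is approached as far as the arm can. A call with a gripper value outside its range is refused whole. OPENING is the finger opening in m, from 0 to 0.0918, set as the call begins (- or left out, the last holds). The fingers move at their own pace and stop on an object; the grip force is fixed at half the most. Time passes only in rows, so rows that repeat a pose let the fingers close. It gives the time, the measured TCP pose, the force, the opening and the grip force at its end, in the units of the state.
- get_obs(): the state, without advancing time (a new reading comes with each control period).
- vision.capture(name): name is "scene" or "side" or "wrist"; returns a dict with "pixels" (400x640x3 uint8, red, green, blue), "vfov" (degrees; the focal length in pixels is half the picture's height over the tangent of half this angle, whatever the lens; pixels are square), "cx", "cy" (the principal point, pixels), "dist" ([k1, k2, p1, p2, k3] as OpenCV has them; the pictures are not rectified), "pose" (4x4, takes a point from camera to world coordinates); the wrist camera has in their place "T_tool_cam" (4x4, takes a point from camera to tool coordinates, whose origin is the TCP and whose axes are the flange's). Camera axes: x right, y up, looking along -z (the intrinsics and any distortion apply to the point x, -y, -z); pixel columns grow to the right and rows downward; lengths in mm; the calibration is good to about 2 mm. A picture is of the moment at which its call begins: read the wrist's pose just before it. There is no depth.
- workorder.close_job(): hands the job in; it is judged then, once.
The state is a dict: "time": time; "joint_positions": joint angles; "dq": joint speeds; "tau": joint torques, N m; "tool_pos": TCP position; "tcp_rot": TCP orientation; "contact_force": force on the tool from outside, world axes, zero at the start; "moment": the same for the moment, N m; "grip_width": finger opening in mm; "finger_force": force on a finger pad.
Only numpy, scipy, OpenCV 4.12 (cv2) and the standard library are available. Lean on these libraries where they do the work, as an engineer would, in place of code of your own. Each camera call takes 0.05 s, during which the arm holds its last target. There are 200 camera calls.

## Working session

There is one attempt and no reset: what is moved stays moved. The work goes in short steps, Python scripts to look and compute and a shell command to move; the robot and the scene stay as the last step left them, time stands still between calls to the robot, and variables do not carry over. Pictures are saved under pics/ and viewed, at most 12 in all, crops included, and the job is handed in when it is done.

```bash
mkdir -p pics; ls; python3 - <<'E'
from plant import get_obs, vision
import cv2,pickle
o=get_obs();print(o)
for n in("scene","side","wrist"):
    c=vision.capture(n);pickle.dump(c,open(f"pics/{n}0.pkl","wb"));cv2.imwrite(f"pics/{n}0.png",c["pixels"][...,::-1])
    print(n,c["vfov"],c["cx"],c["cy"],c["dist"],c.get("pose",c.get("T_tool_cam")))
E
```

```text
pics
{'time': 0.0, 'joint_positions': array([-1.31198971e+00,  3.42738254e-01,  1.52499388e+00, -4.52136467e-05,
        1.27533069e+00, -1.45991398e-01]), 'dq': array([ 7.61614422e-04,  5.26241468e-05,  1.15873848e-04, -7.73829436e-04,
       -2.71858439e-04,  5.07338945e-04]), 'tau': array([-2.71309573e-04, -4.31241453e+01, -2.44221890e+01,  7.17856502e-02,
        5.59134583e-02, -1.18018629e-04]), 'tool_pos': array([ 206.67661108, -482.19681409,  226.04494431]), 'tcp_rot': array([-3.14013183e+00, -1.71095719e-04,  4.04811086e-01]), 'contact_force': array([0.67534003, 0.52776096, 0.03164619]), 'moment': array([0.01487138, 0.05137674, 0.03447345]), 'finger_force': 0.0, 'grip_width': 91.59281665437904}
scene 57.40386778627115 330.32785129852994 200.75052898561913 [-0.03773387  0.          0.          0.          0.        ] [[ 6.31903362e-02 -6.87642339e-01  7.23294542e-01  1.45945314e+03]
 [ 9.97838271e-01  5.66393167e-02 -3.33282532e-02 -7.14570434e+00]
 [-1.80489906e-02  7.23836999e-01  6.89734900e-01  1.02860919e+03]
 [ 0.00000000e+00  0.00000000e+00  0.00000000e+00  1.00000000e+00]]
side 49.75986261580336 315.017011521941 198.9395913462591 [-0.05813111  0.          0.          0.          0.        ] [[-6.11236035e-01  7.48850435e-01 -2.56151392e-01  2.68453790e+02]
 [-7.91446866e-01 -5.77707261e-01  1.99665168e-01  2.64199554e+02]
 [ 1.53882842e-03  3.24772762e-01  9.45790825e-01  1.37717327e+03]
 [ 0.00000000e+00  0.00000000e+00  0.00000000e+00  1.00000000e+00]]
wrist 71.61874186975231 322.1068976985372 203.13757114716427 [-0.04105077  0.          0.          0.          0.        ] [[ 1.37850741e-04  9.66372675e-01  2.57145552e-01  6.99171331e+01]
 [ 9.99999067e-01  2.16274027e-04 -1.34885446e-03  4.51283680e-01]
 [-1.35910999e-03  2.57145498e-01 -9.66371743e-01 -1.58015325e+02]
 [ 0.00000000e+00  0.00000000e+00  0.00000000e+00  1.00000000e+00]]
```

View pics/scene0.png

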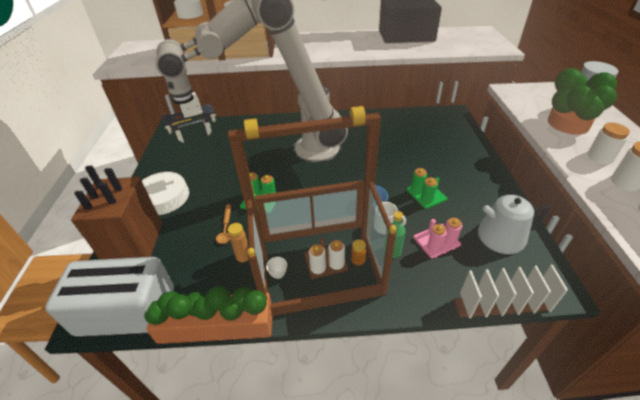

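View pics/side0.png

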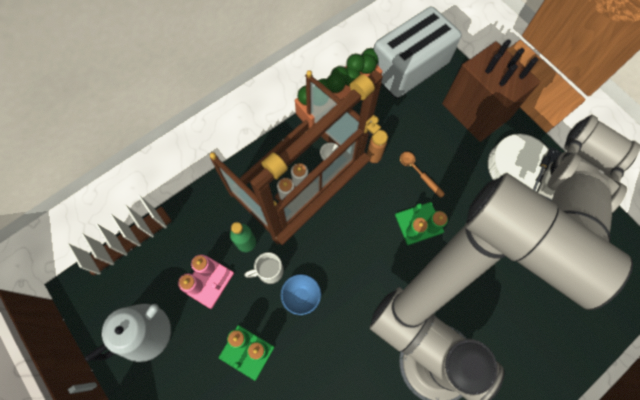

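The scene view is from behind the case; the real stand (white canisters) is at about (325,260), with look-alikes green at (262,190), green at (427,190) and pink at (438,237). The side view shows the case at about (310,150), with the stop near (372,125). I'll enlarge both.

```bash
cat > h.py <<'E'
import cv2,numpy as np,pickle
from scipy.spatial.transform import Rotation as R
def K(c):
    f=200/np.tan(np.radians(c["vfov"]/2)); return np.array([[f,0,c["cx"]],[0,f,c["cy"]],[0,0,1.]])
def pose(c): return np.array(c["pose"]) if "pose" in c else c["W"]
def ray(c,uv):
    p=cv2.undistortPoints(np.array([[uv]],float),K(c),np.array(c["dist"]))[0,0]
    T=pose(c); d=T[:3,:3]@np.array([p[0],-p[1],-1]); return T[:3,3],d/np.linalg.norm(d)
def atz(c,uv,z):
    o,d=ray(c,uv); return o+d*(z-o[2])/d[2]
def proj(c,P):
    T=pose(c); q=(np.atleast_2d(P)-T[:3,3])@T[:3,:3]; q=q*[1,-1,-1]
    return cv2.projectPoints(q.reshape(-1,1,3),np.zeros(3),np.zeros(3),K(c),np.array(c["dist"]))[0][:,0]
def load(n): return pickle.load(open(f"pics/{n}.pkl","rb"))
def snap(n,name):
    from plant import get_obs,vision
    o=get_obs(); c=vision.capture(n)
    if n=="wrist":
        W=np.eye(4);W[:3,:3]=R.from_euler("xyz",o["tcp_rot"]).as_matrix();W[:3,3]=o["tool_pos"];c["W"]=W@np.array(c["T_tool_cam"])
    pickle.dump(c,open(f"pics/{name}.pkl","wb")); return c
def crop(name,x,y,w,h,s,out):
    im=load(name)["pixels"][y:y+h,x:x+w,::-1]; im=cv2.resize(im,None,fx=s,fy=s,interpolation=cv2.INTER_CUBIC)
    for k in range(0,w,20): cv2.putText(im,str(x+k),(k*s,8),0,.3,(0,255,255),1); cv2.line(im,(k*s,10),(k*s,14),(0,255,255),1)
    for k in range(0,h,20): cv2.putText(im,str(y+k),(0,k*s+4),0,.3,(0,255,255),1); cv2.line(im,(20,k*s),(24,k*s),(0,255,255),1)
    cv2.imwrite(f"pics/{out}.png",im)
E
python3 -c "
from h import *
crop('scene0',220,100,200,150*4//3,3,'c1')
crop('side0',200,60,200,200,3,'c2')"
```

```text
(no output)
```

View pics/c1.png

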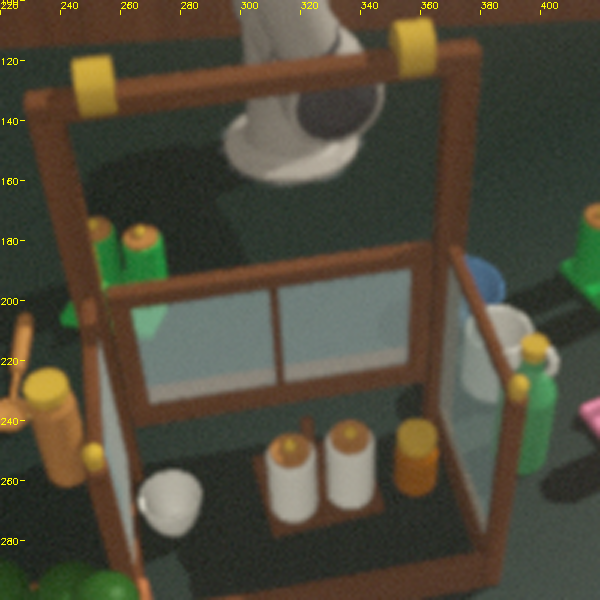

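View pics/c2.png

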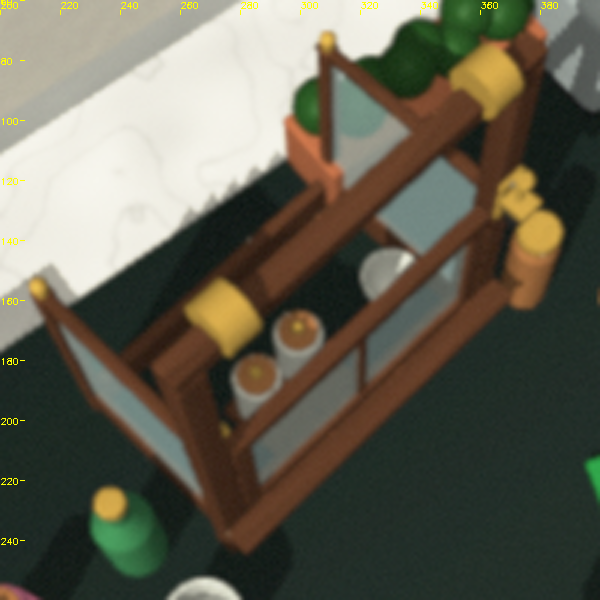

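Scene crop: white canister tops at about (316,250),(336,245); post with grip post behind near (322,240); sugar bowl (277,267), jar (359,252). Side crop: lip's front edge runs from (281,244) to (373,156), stop at about (372,125), canister tops (299,171),(285,186). The target is the white-canister stand inside the case; the green and pink stands outside are decoys.

```bash
python3 - <<'E'
from h import *
s=load('side0');c=load('scene0')
for z in (80,95,110):
    a=atz(s,(281.7,244.3),z);b=atz(s,(373.2,157),z);print(z,a,b,np.linalg.norm(a-b),np.degrees(np.arctan2(-(a-b)[0],(a-b)[1])))
print('can scene',atz(c,(316,247.5),124),atz(c,(336,242.5),124))
print('can side',atz(s,(299.3,169.5),124),atz(s,(285.5,185.5),124))
print('rear corner z50',atz(c,(386.7,285),50))
print('stop',atz(s,(372,120),300),atz(s,(372,120),250))
for n,p in dict(jar=(359,244)).items(): print(n,atz(c,p,85))
print('bowl',atz(c,(277,260),55),'mill',atz(c,(235.5,227),150),atz(s,(380.5,137),150))
print('greens',atz(s,(420,228),0),'spoon',atz(s,(420,173),0),'bluebowl',atz(s,(300,295),0),'mug',atz(s,(268,268),60))
E
```

```text
80 [565.68161391 161.44711123  80.        ] [ 618.30809078 -250.84965209   80.        ] 415.6418736268917 7.27402693244142
95 [562.24458861 162.63529994  95.        ] [ 614.26251366 -244.89382626   95.        ] 410.83555496794753 7.274026932441402
110 [558.80756331 163.82348865 110.        ] [ 610.21693654 -238.93800042  110.        ] 406.02923630900335 7.274026932441418
can scene [721.50226422 -22.29536926 124.        ] [705.97581037  42.43291199 124.        ]
can side [715.59678606 -21.06983934 124.        ] [698.79496604  45.25985486 124.        ]
rear corner z50 [828.51283186 191.62295393  50.        ]
stop [ 648.55582246 -235.03669766  300.        ] [ 666.1993178  -258.21013986  250.        ]
jar [685.96678281 120.38322148  85.        ]
bowl [ 708.36415835 -154.52768478   55.        ] mill [ 636.86358318 -281.87531789  150.        ] [ 638.3730205  -286.49460323  150.        ]
greens [ 348.38523866 -239.72663101    0.        ] spoon [ 494.58108554 -372.34555779    0.        ] bluebowl [417.47531247 206.10641747   0.        ] mug [536.02995347 237.17919925  60.        ]
```

```bash
cat > go.py <<'E'
import sys
from h import *
from plant import get_obs
def to(p,yaw,tilt):
    o=get_obs();A=R.from_euler("xyz",o["tcp_rot"])
    B=R.from_euler("z",yaw)*R.from_euler("x",np.pi)*R.from_euler("y",np.radians(tilt))
    print("dp",np.round(A.inv().apply(np.array(p)-o["tool_pos"])/1000,4),"rot",np.round((A.inv()*B).as_rotvec(),4),"F",np.round(o["contact_force"],1),"t",round(o["time"],2))
if __name__=="__main__": a=list(map(float,sys.argv[1:])); to(a[:3],a[3],a[4])
E
python3 go.py 450 -58 200 .127 75; python3 go.py 450 -58 200 .127 0
```

```text
dp [ 0.3907 -0.2941  0.0266] rot [-0.1828  1.3001  0.236 ] F [-0.1  0.6  0.3] t 0.15
dp [ 0.3907 -0.2941  0.0266] rot [-0.0012 -0.      0.2778] F [-0.1  0.6  0.3] t 0.15
```

```bash
python3 -m pendant '{"dp":[[0.05,-0.04,0],[0.1,-0.075,0],[0.15,-0.115,0],[0.2,-0.15,0],[0.25,-0.19,0],[0.3,-0.225,0.01],[0.35,-0.265,0.02],[0.391,-0.294,0.026]],"rotation":[[0,0,0],[-0.02,0.16,0.03],[-0.05,0.32,0.06],[-0.07,0.5,0.09],[-0.09,0.66,0.12],[-0.12,0.82,0.15],[-0.14,1.0,0.18],[-0.16,1.15,0.21]]}' 0; python3 go.py 450 -58 200 .127 75; python3 -c "
from plant import get_obs;o=get_obs();print(o['joint_positions'],o['tool_pos'],o['tcp_rot'])"
```

```text
time: 1.15
tool_pos: [438.3, -82.5, 209.3]
tcp_rot: [3.105, -1.084, 0.238]
contact_force: [1.4, -0.1, 0.7]
grip_width: 16.5
finger_force: 0.0
dp [-0.0002 -0.0218  0.0188] rot [-0.0672  0.224   0.0448] F [ 1.4 -0.1  0.7] t 1.15
[-1.06925161  0.16337636  2.54711189  1.62487152  1.00555674 -1.09855686] [438.27893601 -82.54651318 209.34445492] [ 3.10501643 -1.08393761  0.23811856]
```

```bash
python3 -m pendant '{"dp":[[0,-0.011,0.009],[0,-0.022,0.019],[0,-0.022,0.019],[0,-0.022,0.019]],"rotation":[[-0.03,0.11,0.02],[-0.067,0.224,0.045],[-0.067,0.224,0.045],[-0.067,0.224,0.045]]}'; python3 -c "
from h import *
from plant import get_obs
snap('side','s1');c=snap('wrist','w1');cv2.imwrite('pics/w1.png',c['pixels'][...,::-1]);o=get_obs();print(o['joint_positions'])
cv2.imwrite('pics/ws1.png',cv2.vconcat([load('s1')['pixels'][80:,:,::-1],c['pixels'][:,:,::-1]])[:, :])
a=cv2.resize(load('s1')['pixels'][...,::-1],(320,200));b=c['pixels'][...,::-1].copy();cv2.imwrite('pics/ws1.png',cv2.vconcat([cv2.resize(b,(800,500))]))
cv2.imwrite('pics/s1.png',a)"; python3 go.py 450 -58 200 .127 75
```

```text
time: 1.65
tool_pos: [460.2, -64.6, 204.6]
tcp_rot: [-3.121, -1.299, 0.119]
contact_force: [-0.2, 0.5, -0.5]
grip_width: 0.2
finger_force: 0.0
[-1.01443307  0.50113186  2.70138972  2.0046806   1.32692629 -1.62862837]
dp [-0.0085 -0.0086 -0.0073] rot [-0.0097  0.0073  0.0031] F [ 0.6 -0.9 -0.4] t 1.75
```

View pics/ws1.png

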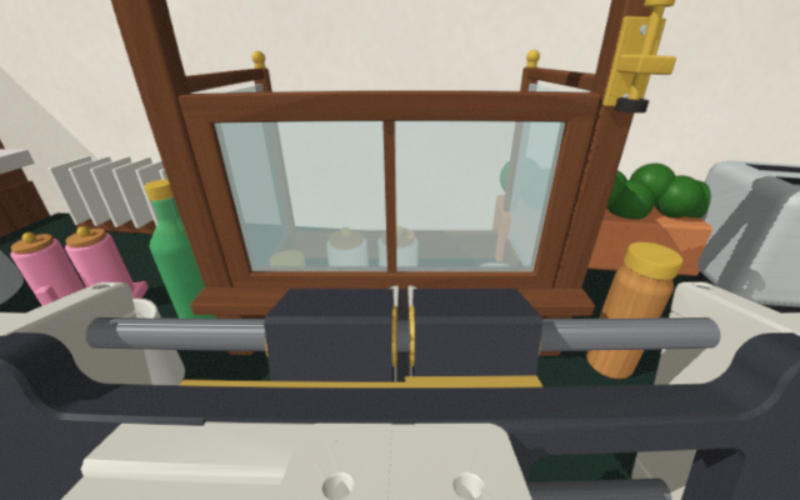

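Wrist view (scaled ×1.25): lip front edge from (194,312) to (593,312), foot's underside near (631,110), stop arm about (645,65); the canisters are behind the glass at (347,245),(398,245), jar at left and sugar bowl at right.

```bash
python3 - <<'E'
from h import *
from scipy.optimize import least_squares
w=load('w1');s=load('side0');c=load('scene0')
def case(p,P): 
    x,y,yaw=p[:3];P=np.atleast_2d(np.array(P,float));return np.c_[x+P[:,0]*np.cos(yaw)-P[:,1]*np.sin(yaw),y+P[:,0]*np.sin(yaw)+P[:,1]*np.cos(yaw),P[:,2]]
def obs(p):
    h,H,f=p[3:6]
    return [(w,(193/1.25,303/1.25),(-30,200,h+14)),(w,(594/1.25,302/1.25),(-30,-200,h+14)),
     (s,(281.7,244.3),(-30,200,h)),(s,(373.2,156.5),(-30,-200,h+7)),(c,(386.7,285),(243,193,50)),
     (w,(631/1.25,110.5/1.25),(-26,-185,f)),(w,(645/1.25,72/1.25),(-25,-185,H))]
def res(p): return np.concatenate([proj(k,case(p,P))[0]-uv for k,uv,P in obs(p)])
r=least_squares(res,[616,-36,.127,95,320,297],loss='soft_l1');print(np.round(r.x,3));print(np.round(r.fun.reshape(-1,2),1))
p=r.x;print('lip mid',case(p,(-15,0,p[3])))
E
```

```text
[ 6.24188e+02 -3.27460e+01  1.45000e-01  8.61890e+01  3.05181e+02
  2.78526e+02]
[[-0.4  0.3]
 [-0.6 -0.4]
 [ 0.  -0.5]
 [-4.2  0.4]
 [ 1.   2.2]
 [ 3.   0.3]
 [ 0.   0. ]]
lip mid [[609.34633178 -34.91624432  86.18871009]]
```

```bash
cat > kin.py <<'E'
from h import *
from scipy.optimize import least_squares
def fk(q,L):
    A=R.from_euler('z',q[0])*R.from_euler('y',q[1]);B=A*R.from_euler('y',q[2]);C=B*R.from_euler('z',q[3])*R.from_euler('y',q[4])*R.from_euler('z',q[5])
    return np.array([0,0,L[0]])+A.apply([0,0,L[1]])+B.apply([L[4],0,L[2]])+C.apply([0,0,L[3]]),C
def ik(p,yaw,tilt,L,q0):
    T=R.from_euler("z",yaw)*R.from_euler("x",np.pi)*R.from_euler("y",np.radians(tilt))
    f=lambda q:np.r_[(fk(q,L)[0]-p)/200,(fk(q,L)[1].inv()*T*OFF).as_rotvec()]
    r=least_squares(f,q0);return r.x,np.abs(r.fun).max()
OFF=R.identity()
D=[([-1.31199,.342738,1.524994,-.000045,1.275331,-.145991],[206.787,-482.58,226.74],[-3.14013,-.00017,.40481]),
([-1.06925161,0.16337636,2.54711189,1.62487152,1.00555674,-1.09855686],[438.279,-82.547,209.344],[3.10501643,-1.08393761,0.23811856])]
import plant;o=plant.get_obs();D.append((o['joint_positions'],o['tool_pos'],o['tcp_rot']))
if __name__=="__main__":
    r=least_squares(lambda L:np.concatenate([fk(q,L)[0]-p for q,p,_ in D]),[343,424,400,400,0]);L=r.x;print(np.round(L,1),np.round(r.fun,1))
    for q,p,e in D: print(np.round((fk(q,L)[1].inv()*R.from_euler('xyz',e)).as_rotvec(),3))
    OFF=(R.from_euler('xyz',D[0][2]).inv()*fk(D[0][0],L)[1])
    e=np.array([np.cos(.145),np.sin(.145),0]);g=np.array([650,-5,45.])
    for n,p,t in [('push0',[612,-34,60],75),('push1',[612,-34,255],75)]+[(f'grasp{k}-{t}',g-k*e+19*np.array([np.sin(np.radians(t)),0,-np.cos(np.radians(t))]),t) for t in(30,40,50,60) for k in(0,100,200)]:
        for q0 in (o['joint_positions'],[0,.5,2.3,3.1,.6,-3]):
            q,err=ik(np.array(p),.145,t,L,q0);print(n,np.round(q,2),round(err,3))
E
python3 kin.py
```

```text
[370.8 415.9 409.7 395.6  38.2] [-73.8 -19.9 -16.2   2.8 -28.1  -1.3 -10.4   1.2  17.6]
[0.    0.    1.571]
[0.    0.    1.571]
[0.    0.    1.571]
push0 [-0.36  1.11  2.24  2.65  1.49 -1.67] 0.0
push0 [-0.36  1.11  2.24  2.65  1.49 -1.67] 0.0
push1 [-0.36  0.38  2.43  2.56  1.03 -1.38] 0.0
push1 [-0.36  0.38  2.43  2.56  1.03 -1.38] 0.0
grasp0-30 [-0.07  0.6   1.85  0.57  0.2   0.82] 0.0
grasp0-30 [-0.07  0.6   1.85  3.71 -0.2  -2.32] 0.0
grasp100-30 [-0.13  0.47  2.13  1.31  0.14  0.02] 0.0
grasp100-30 [-0.13  0.47  2.13  7.59  0.14 -6.26] 0.0
grasp200-30 [-0.23  0.35  2.38  1.96  0.2  -0.73] 0.0
grasp200-30 [-0.23  0.35  2.38  5.11 -0.2  -3.87] 0.0
grasp0-40 [-0.1   0.62  2.    2.37  0.23 -1.01] 0.0
grasp0-40 [-0.1   0.62  2.    2.37  0.23 -1.01] 0.0
grasp100-40 [-0.18  0.53  2.26  2.55  0.37 -1.26] 0.0
grasp100-40 [-0.18  0.53  2.26  2.55  0.37 -1.26] 0.0
grasp200-40 [-0.32  0.46  2.49  2.54  0.54 -1.41] 0.0
grasp200-40 [-0.32  0.46  2.49  2.54  0.54 -1.41] 0.0
grasp0-50 [-0.13  0.71  2.1   2.73  0.56 -1.4 ] 0.0
grasp0-50 [-0.13  0.71  2.1   2.73  0.56 -1.4 ] 0.0
grasp100-50 [-0.23  0.66  2.34  2.71  0.75 -1.5 ] 0.0
grasp100-50 [-0.23  0.66  2.34  2.71  0.75 -1.5 ] 0.0
grasp200-50 [-0.44  0.7   2.55  2.6   0.96 -1.64] 0.0
grasp200-50 [-0.44  0.7   2.55  2.6   0.96 -1.64] 0.0
grasp0-60 [-0.16  0.85  2.15  2.8   0.92 -1.52] 0.0
grasp0-60 [-0.16  0.85  2.15  2.8   0.92 -1.52] 0.0
grasp100-60 [-0.29  0.88  2.37  2.73  1.14 -1.62] 0.0
grasp100-60 [-0.29  0.88  2.37  2.73  1.14 -1.62] 0.0
grasp200-60 [-0.57  1.    2.54  2.52  1.37 -1.84] 0.0
grasp200-60 [-0.57  1.    2.54  2.52  1.37 -1.84] 0.0
```

```bash
python3 go.py 550 -44 55 .145 75;python3 go.py 550 -44 120 .145 75
```

```text
dp [-0.1214 -0.0088  0.1286] rot [ 0.0077  0.0073 -0.0016] F [ 0.6 -0.9 -0.4] t 1.75
dp [-0.0587 -0.0088  0.1113] rot [ 0.0077  0.0073 -0.0016] F [ 0.6 -0.9 -0.4] t 1.75
```

```bash
python3 -m pendant '{"dp":[[-0.02,-0.003,0.03],[-0.04,-0.006,0.06],[-0.06,-0.009,0.09],[-0.08,-0.009,0.11],[-0.1,-0.009,0.12],[-0.121,-0.009,0.129],[-0.121,-0.009,0.129]],"rotation":[[0,0,0],[0,0,0],[0.008,0.007,0],[0.008,0.007,0],[0.008,0.007,0],[0.008,0.007,0],[0.008,0.007,0]]}'; python3 go.py 550 -44 55 .145 75;python3 go.py 620 -34 55 .145 75; python3 -c "
import plant;print(plant.get_obs()['joint_positions'])"
```

```text
time: 2.62
tool_pos: [551.4, -44.3, 55.5]
tcp_rot: [-3.127, -1.311, 0.13]
contact_force: [-0.8, 0.6, -0.3]
grip_width: 0.8
finger_force: 0.0
dp [-0.0008 -0.0005 -0.0012] rot [-0.0006 -0.0018 -0.0038] F [-0.8  0.6 -0.3] t 2.62
dp [ 0.0174 -0.0003  0.0672] rot [-0.0006 -0.0018 -0.0038] F [-0.8  0.6 -0.3] t 2.62
[-0.64008921  1.06437903  2.47909771  2.38858545  1.60140382 -1.84732258]
```

```bash
python3 -m pendant '{"dp":[[0.006,0,0.022],[0.012,0,0.045],[0.0175,0,0.067],[0.0175,0,0.067]],"rotation":[[0,0,0],[0,0,0],[0,0,0],[0,0,0]]}'; python3 -m pendant '{"dp":[[0.006,0,-0.0015],[0.01,0,-0.0025],[0.01,0,-0.0025]],"rotation":[[0,0,0],[0,0,0],[0,0,0]]}';  python3 -m pendant '{"dp":[[0.005,0,-0.001],[0.01,0,-0.0025],[0.01,0,-0.0025]],"rotation":[[0,0,0],[0,0,0],[0,0,0]]}'; python3 -c "
from h import *
c=snap('wrist','w2');cv2.imwrite('pics/w2.png',cv2.resize(c['pixels'][...,::-1],(800,500)))"
```

```text
time: 3.12
tool_pos: [620.4, -33.7, 57.0]
tcp_rot: [-3.133, -1.313, 0.137]
contact_force: [-0.3, -0.4, 0.3]
grip_width: 0.4
finger_force: 0.0
time: 3.5
tool_pos: [618.9, -34.3, 63.5]
tcp_rot: [-3.119, -1.307, 0.122]
contact_force: [-0.5, 0.5, -0.9]
grip_width: 0.4
finger_force: 0.0
time: 3.88
tool_pos: [619.4, -34.0, 73.4]
tcp_rot: [-3.12, -1.307, 0.123]
contact_force: [-0.8, -1.6, -0.9]
grip_width: 0.7
finger_force: 0.9
```

View pics/w2.png

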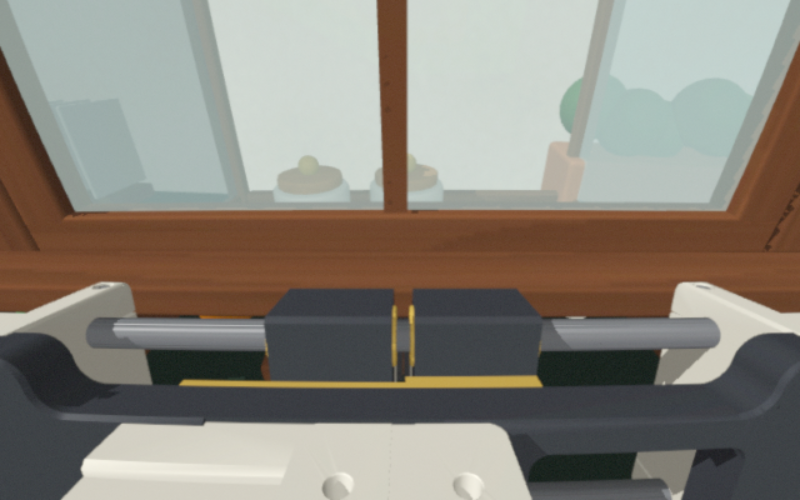

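The fingers are under the lip's middle (lip front edge at y≈300, behind the gripper blocks). Raising now.

```bash
python3 -m pendant '{"dp":[[0.005,0,-0.001],[0.01,0,-0.0025],[0.015,0,-0.004],[0.019,0,-0.005],[0.024,0,-0.0065],[0.029,0,-0.008],[0.034,0,-0.009],[0.039,0,-0.0105]],"rotation":[[0,0,0],[0,0,0],[0,0,0],[0,0,0],[0,0,0],[0,0,0],[0,0,0],[0,0,0]]}'; python3 -m pendant '{"dp":[[0.01,0,-0.0025],[0.02,0,-0.005],[0.03,0,-0.008],[0.04,0,-0.0105],[0.05,0,-0.013],[0.06,0,-0.016],[0.07,0,-0.0185],[0.077,0,-0.0205]],"rotation":[[0,0,0],[0,0,0],[0,0,0],[0,0,0],[0,0,0],[0,0,0],[0,0,0],[0,0,0]]}'; python3 go.py 620 -34 220 .137 75; python3 -c "
from h import *
c=snap('side','s2');cv2.imwrite('pics/s2.png',cv2.resize(c['pixels'][40:290,180:480,::-1],(720,600)))"
```

```text
time: 4.92
tool_pos: [619.4, -34.0, 113.9]
tcp_rot: [-3.119, -1.307, 0.123]
contact_force: [-2.2, -1.2, -4.4]
grip_width: 0.7
finger_force: 2.5
time: 5.92
tool_pos: [619.6, -34.0, 194.2]
tcp_rot: [-3.121, -1.307, 0.125]
contact_force: [-4.1, 1.0, -5.3]
grip_width: 0.7
finger_force: 2.8
dp [ 0.025  -0.0001 -0.0063] rot [-0.0091  0.0015 -0.0032] F [-4.1  1.  -5.3] t 5.92
```

View pics/s2.png

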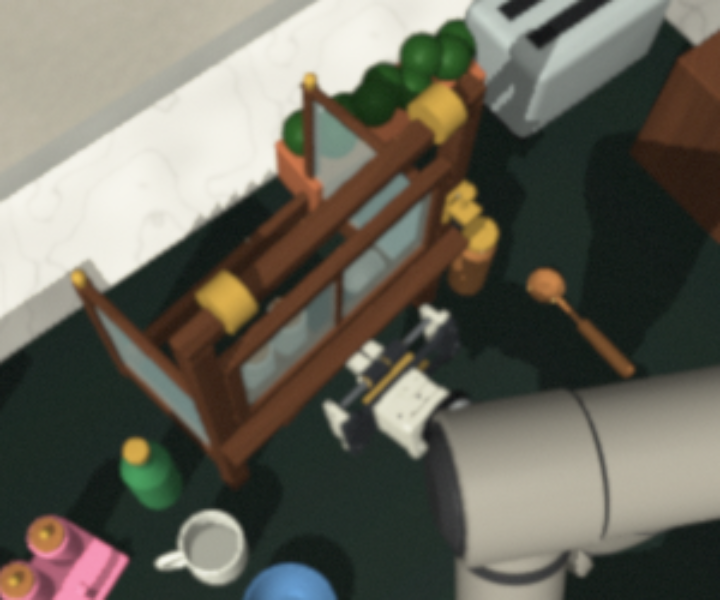

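The sash is rising squarely on the fingers. Continue, then feel in small guarded steps (each only runs if the upward reaction is still at sliding level).

```bash
cat > chk.py <<'E'
import sys,plant
o=plant.get_obs();print("z %.1f F %s"%(o["tool_pos"][2],o["contact_force"].round(1)))
sys.exit(o["contact_force"][2]<-float(sys.argv[1]))
E
python3 -m pendant '{"dp":[[0.006,0,-0.0015],[0.012,0,-0.003],[0.018,0,-0.005],[0.024,0,-0.0065],[0.029,0,-0.008],[0.034,0,-0.009],[0.034,0,-0.009]],"rotation":[[0,0,0],[0,0,0],[0,0,0],[0,0,0],[0,0,0],[0,0,0],[0,0,0]]}' && python3 chk.py 7.5 &&
python3 -m pendant '{"dp":[[0.001,0,-0.0003],[0.002,0,-0.0005],[0.003,0,-0.0008]],"rotation":[[0,0,0],[0,0,0],[0,0,0]]}' >/dev/null && python3 chk.py 7.5 &&
python3 -m pendant '{"dp":[[0.001,0,-0.0003],[0.002,0,-0.0005],[0.003,0,-0.0008]],"rotation":[[0,0,0],[0,0,0],[0,0,0]]}' >/dev/null && python3 chk.py 7.5 &&
python3 -m pendant '{"dp":[[0.001,0,-0.0003],[0.002,0,-0.0005],[0.003,0,-0.0008]],"rotation":[[0,0,0],[0,0,0],[0,0,0]]}' >/dev/null && python3 chk.py 7.5 &&
python3 -m pendant '{"dp":[[0.001,0,-0.0003],[0.002,0,-0.0005],[0.003,0,-0.0008]],"rotation":[[0,0,0],[0,0,0],[0,0,0]]}' >/dev/null && python3 chk.py 7.5
```

```text
time: 6.85
tool_pos: [620.3, -35.0, 229.4]
tcp_rot: [-3.122, -1.309, 0.125]
contact_force: [-1.7, 1.2, -1.9]
grip_width: 0.4
finger_force: 1.3
z 229.4 F [-1.7  1.2 -1.9]False
```

```bash
sed -i 's/sys.exit(\(.*\))$/sys.exit(int(\1))/' chk.py
python3 -m pendant '{"dp":[[0.001,0,-0.0003],[0.002,0,-0.0005],[0.003,0,-0.0008]],"rotation":[[0,0,0],[0,0,0],[0,0,0]]}' >/dev/null && python3 chk.py 7.5 &&
python3 -m pendant '{"dp":[[0.001,0,-0.0003],[0.002,0,-0.0005],[0.003,0,-0.0008]],"rotation":[[0,0,0],[0,0,0],[0,0,0]]}' >/dev/null && python3 chk.py 7.5 &&
python3 -m pendant '{"dp":[[0.001,0,-0.0003],[0.002,0,-0.0005],[0.003,0,-0.0008]],"rotation":[[0,0,0],[0,0,0],[0,0,0]]}' >/dev/null && python3 chk.py 7.5 &&
python3 -m pendant '{"dp":[[0.001,0,-0.0003],[0.002,0,-0.0005],[0.003,0,-0.0008]],"rotation":[[0,0,0],[0,0,0],[0,0,0]]}' >/dev/null && python3 chk.py 7.5 &&
python3 -m pendant '{"dp":[[0.001,0,-0.0003],[0.002,0,-0.0005],[0.003,0,-0.0008]],"rotation":[[0,0,0],[0,0,0],[0,0,0]]}' >/dev/null && python3 chk.py 7.5
```

```text
z 231.5 F [ 0.3  1.  -4.4]
z 234.8 F [ 1.1  0.4 -4.7]
z 237.9 F [ 0.8  0.5 -4.9]
z 241.0 F [ 1.1 -0.6 -4.2]
z 244.1 F [ 1.8 -1.3 -5.9]
```

```bash

python3 -m pendant '{"dp":[[0.0005,0,-0.0001],[0.001,0,-0.0003]],"rotation":[[0,0,0],[0,0,0]]}' >/dev/null && python3 chk.py 6.8 &&
python3 -m pendant '{"dp":[[0.0005,0,-0.0001],[0.001,0,-0.0003]],"rotation":[[0,0,0],[0,0,0]]}' >/dev/null && python3 chk.py 6.8 &&
python3 -m pendant '{"dp":[[0.0005,0,-0.0001],[0.001,0,-0.0003]],"rotation":[[0,0,0],[0,0,0]]}' >/dev/null && python3 chk.py 6.8 &&
python3 -m pendant '{"dp":[[0.0005,0,-0.0001],[0.001,0,-0.0003]],"rotation":[[0,0,0],[0,0,0]]}' >/dev/null && python3 chk.py 6.8 &&
python3 -m pendant '{"dp":[[0.0005,0,-0.0001],[0.001,0,-0.0003]],"rotation":[[0,0,0],[0,0,0]]}' >/dev/null && python3 chk.py 6.8 &&
python3 -m pendant '{"dp":[[0.0005,0,-0.0001],[0.001,0,-0.0003]],"rotation":[[0,0,0],[0,0,0]]}' >/dev/null && python3 chk.py 6.8 &&
python3 -m pendant '{"dp":[[0.0005,0,-0.0001],[0.001,0,-0.0003]],"rotation":[[0,0,0],[0,0,0]]}' >/dev/null && python3 chk.py 6.8 &&
python3 -m pendant '{"dp":[[0.0005,0,-0.0001],[0.001,0,-0.0003]],"rotation":[[0,0,0],[0,0,0]]}' >/dev/null && python3 chk.py 6.8
```

```text
z 244.8 F [ 2.9 -1.5 -6.9]
```

```bash

python3 -m pendant '{"dp":[[0.0003,0,-0.0001],[0.0006,0,-0.0002]],"rotation":[[0,0,0],[0,0,0]]}' >/dev/null && python3 chk.py 8 &&
python3 -m pendant '{"dp":[[0.0003,0,-0.0001],[0.0006,0,-0.0002]],"rotation":[[0,0,0],[0,0,0]]}' >/dev/null && python3 chk.py 8
python3 - <<'E'
from h import *
snap('wrist','w3')
print(load('w3')['W'].round(2).tolist())
cv2.imwrite('pics/w3.png',cv2.resize(load('w3')['pixels'][...,::-1],(800,500)))
E
```

```text
z 245.3 F [ 4.2 -0.5 -8. ]
z 246.0 F [ 4.4 -1.5 -8.7]
[[0.14, 0.5, -0.86, 488.09], [-0.99, 0.07, -0.13, -54.74], [-0.0, 0.87, 0.5, 353.69], [0.0, 0.0, 0.0, 1.0]]
```

The reaction grew steadily from ~4.6 N sliding to 8.7 N over ~2 mm: the lip is on the foot. Lower off and back out.

```bash
python3 -m pendant '{"dp":[[-0.005,0,0.0015],[-0.012,0,0.003],[-0.018,0,-0.02],[-0.025,0,-0.05],[-0.03,0,-0.075],[-0.03,0,-0.075]],"rotation":[[0,0,0],[0,0,0],[0,0,0],[0,0,0],[0,0,0],[0,0,0]]}'; python3 go.py 520 -50 130 .145 50;python3 -c "
import plant;print(plant.get_obs()['joint_positions'])"
```

```text
time: 10.28
tool_pos: [540.0, -46.8, 237.2]
tcp_rot: [-3.118, -1.308, 0.12]
contact_force: [0.1, 0.0, -0.4]
grip_width: 0.2
finger_force: 0.0
dp [-0.1088  0.001   0.0082] rot [-4.000e-04 -4.357e-01 -6.700e-03] F [ 0.1  0.  -0.4] t 10.28
[-0.6743407   0.35855755  2.49454801  2.24122687  1.11909867 -1.33157483]
```

```bash
python3 -m pendant '{"dp":[[-0.02,0,0.002],[-0.05,0,0.004],[-0.08,0,0.006],[-0.109,0,0.008],[-0.109,0,0.008],[-0.109,0,0.008]],"rotation":[[0,-0.1,0],[0,-0.2,0],[0,-0.3,0],[0,-0.4,0],[0,-0.436,-0.007],[0,-0.436,-0.007]]}' 0.0918; python3 -c "
from h import *
import plant;print(plant.get_obs()['joint_positions'])
c=snap('wrist','w4');a=cv2.resize(c['pixels'][...,::-1],(800,500));cv2.imwrite('pics/w4.png',a)"
```

```text
time: 11.02
tool_pos: [521.6, -48.3, 130.5]
tcp_rot: [3.139, -0.874, 0.151]
contact_force: [0.0, 0.0, -0.7]
grip_width: 55.7
finger_force: 0.0
[-0.55588334  0.34123889  2.37838074  2.07086437  0.60089961 -1.08558647]
```

View pics/w4.png

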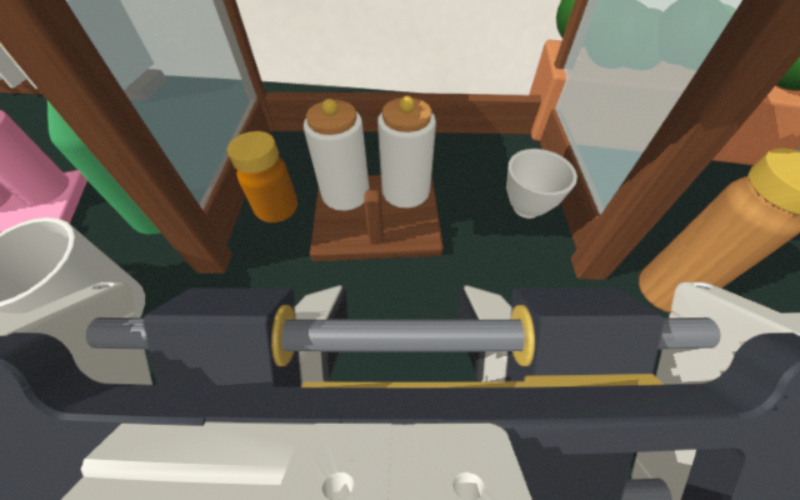

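Wrist view now shows the cruet stand clearly: grip post from (373,190) top to (375,243) base; base front bottom corners (311,258),(442,254); jar at left (262,180), sugar bowl right (540,185); the post is ahead of open space.

```bash
python3 - <<'E'
from h import *
w=load('w4');f=lambda u,v,z:atz(w,(u/1.25,v/1.25),z).round(1)
print('post top',f(373.5,192,76),'post base',f(375,243,14))
a=f(311.5,258,0);b=f(442,254.5,0);print(a,b,np.linalg.norm(a-b),'yaw',np.arctan2(-(a-b)[0],(a-b)[1]))
print('base back? post inner feet L',f(228,272,0),'R',f(573,277,0))
print('cans',f(329,114,124),f(407,110,124))
print('jar',f(254,150,85),'bowl',f(540,168,55))
m=(a+b)/2;y=np.arctan2(-(a-b)[0],(a-b)[1]);print('grip from base',m[:2]+15*np.array([np.cos(y),np.sin(y)]))
E
```

```text
post top [652.   -4.4  76. ] post base [644.5  -3.3  14. ]
[626.8  58.8   0. ] [650.7 -69.8   0. ] 130.80202597819348 yaw 0.18375118246158686
base back? post inner feet L [598.3 135.1   0. ] R [ 643.3 -198.3    0. ]
cans [685.9  35.7 124. ] [700.7 -25.4 124. ]
jar [679.7 111.1  85. ] bowl [ 731.3 -155.9   55. ]
grip from base [653.497478    -2.75921676]
```

```bash
python3 go.py 614 -11 78 .2 50; python3 go.py 666.3 -.6 33 .2 50
```

```text
dp [ 0.0224 -0.0232  0.1082] rot [ 0.0403 -0.0013 -0.0321] F [-0.3  0.8  0.2] t 11.07
dp [ 0.0221 -0.0258  0.1779] rot [ 0.0403 -0.0013 -0.0321] F [-0.3  0.8  0.2] t 11.07
```

```bash
python3 -m pendant '{"dp":[[0.01,-0.01,0.03],[0.022,-0.023,0.06],[0.022,-0.023,0.085],[0.022,-0.024,0.11],[0.022,-0.025,0.135],[0.022,-0.026,0.158],[0.022,-0.026,0.178],[0.022,-0.026,0.178]],"rotation":[[0.02,0,-0.015],[0.04,-0.001,-0.032],[0.04,-0.001,-0.032],[0.04,-0.001,-0.032],[0.04,-0.001,-0.032],[0.04,-0.001,-0.032],[0.04,-0.001,-0.032],[0.04,-0.001,-0.032]]}'; python3 go.py 666.3 -.6 33 .2 50; python3 -c "
from h import *
c=snap('wrist','w5');a=cv2.resize(c['pixels'][...,::-1],(800,500));cv2.imwrite('pics/w5.png',a)
import plant;print(plant.get_obs()['joint_positions'])"
```

```text
time: 12.08
tool_pos: [665.3, -0.6, 30.8]
tcp_rot: [-3.139, -0.87, 0.197]
contact_force: [-0.7, 0.2, -0.0]
grip_width: 92.0
finger_force: 0.0
dp [ 0.0023  0.0002 -0.0007] rot [ 0.      0.0024 -0.0019] F [-0.7  0.2 -0. ] t 12.07
[-0.29320754  0.70849554  2.06553351  2.40215279  0.56671379 -1.24661151]
```

View pics/w5.png

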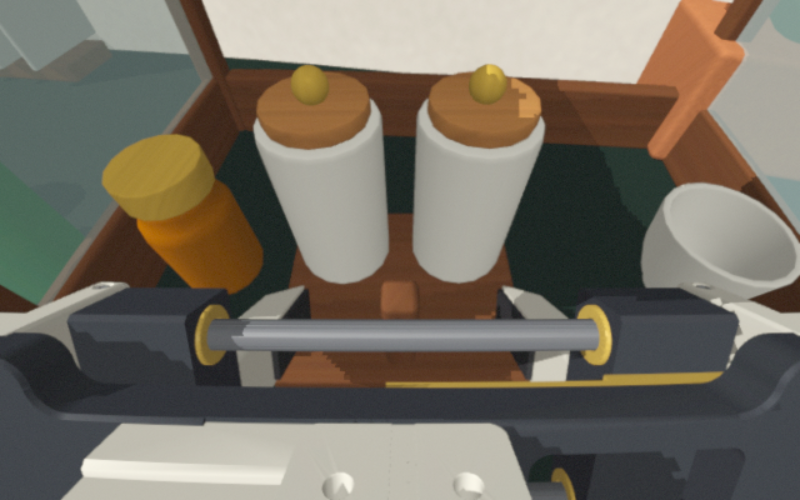

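The post top is at (399,298), centred between the open fingers (tips near 275 and 525). Canisters, jar and bowl are clear. Close.

```bash
python3 -m pendant '{"dp":[[0,0,0],[0,0,0],[0,0,0],[0,0,0],[0,0,0],[0,0,0],[0,0,0],[0,0,0]],"rotation":[[0,0,0],[0,0,0],[0,0,0],[0,0,0],[0,0,0],[0,0,0],[0,0,0],[0,0,0]]}' 0; python3 - <<'E'
from h import *
from plant import get_obs
o=get_obs();A=R.from_euler("xyz",o["tcp_rot"])
for d in (30,100,195,210): print(d,A.inv().apply(-d*np.array([np.cos(.137),np.sin(.137),0]))/1000)
E
```

```text
time: 13.12
tool_pos: [665.0, -0.9, 31.8]
tcp_rot: [-3.14, -0.87, 0.198]
contact_force: [-0.3, 1.8, 0.2]
grip_width: 16.7
finger_force: 1.7
30 [-0.01929958 -0.00184333 -0.02289385]
100 [-0.06433195 -0.00614442 -0.07631282]
195 [-0.1254473  -0.01198161 -0.14881   ]
210 [-0.13509709 -0.01290328 -0.16025693]
```

```bash
python3 -m pendant '{"dp":[[0,0,0],[0,0,0],[0,0,0],[0,0,0]],"rotation":[[0,0,0],[0,0,0],[0,0,0],[0,0,0]]}' 0
```

```text
time: 13.62
tool_pos: [665.0, -0.7, 31.8]
tcp_rot: [-3.14, -0.87, 0.198]
contact_force: [-0.3, 2.9, 0.8]
grip_width: 13.8
finger_force: 30.0
```

Firm grip (13.8 mm, 30 N). Slide straight out along the case's −x.

```bash
python3 -m pendant '{"dp":[[-0.0032,-0.0003,-0.0038],[-0.0096,-0.0009,-0.0114],[-0.0174,-0.0016,-0.0206],[-0.0251,-0.0024,-0.0298],[-0.0328,-0.0031,-0.0389],[-0.0405,-0.0038,-0.0481],[-0.0482,-0.0046,-0.0572],[-0.0547,-0.0052,-0.0649]],"rotation":[[0,0,0],[0,0,0],[0,0,0],[0,0,0],[0,0,0],[0,0,0],[0,0,0],[0,0,0]]}'; python3 chk.py 20; python3 -c "
from h import *
import plant;print(plant.get_obs()['joint_positions'])
c=snap('wrist','w6')"
```

```text
time: 14.62
tool_pos: [580.0, -12.7, 31.8]
tcp_rot: [-3.14, -0.87, 0.197]
contact_force: [1.4, 1.0, -2.6]
grip_width: 13.5
finger_force: 30.0
z 31.8 F [ 1.4  1.  -2.6]
[-0.39801001  0.67342375  2.28675469  2.43692166  0.72547003 -1.4160747 ]
```

```bash
python3 -m pendant '{"dp":[[-0.009,-0.0009,-0.0107],[-0.018,-0.0017,-0.0214],[-0.027,-0.0026,-0.032],[-0.036,-0.0034,-0.0427],[-0.045,-0.0043,-0.0534],[-0.054,-0.0052,-0.0641],[-0.063,-0.006,-0.0748],[-0.0707,-0.0068,-0.0839]],"rotation":[[0,0,0],[0,0,0],[0,0,0],[0,0,0],[0,0,0],[0,0,0],[0,0,0],[0,0,0]]}'; python3 -m pendant '{"dp":[[-0.003,0,-0.0036],[-0.003,0,-0.0036],[-0.003,0,-0.0036]],"rotation":[[0,0,0],[0,0,0],[0,0,0]]}'; python3 -c "
from h import *
import plant;print(plant.get_obs()['joint_positions'])
c=snap('wrist','w7');s=snap('side','s7');a=c['pixels'][:,:,::-1];b=s['pixels'][40:340,180:560,::-1]
cv2.imwrite('pics/m7.png',cv2.vconcat([cv2.resize(a[:240],(800,300)),cv2.resize(b,(380,300)) if 0 else cv2.resize(b[:,:],(800,300))]))
print(a.shape)"
```

```text
time: 15.68
tool_pos: [471.0, -27.7, 31.9]
tcp_rot: [-3.14, -0.87, 0.197]
contact_force: [1.5, -0.1, -4.5]
grip_width: 14.1
finger_force: 30.0
time: 16.05
tool_pos: [467.1, -28.4, 31.8]
tcp_rot: [-3.14, -0.87, 0.197]
contact_force: [-3.8, -1.7, -0.5]
grip_width: 13.7
finger_force: 30.0
[-0.64474284  0.71436462  2.57752149  2.37996127  0.97444432 -1.70511129]
(400, 640, 3)
```

View pics/m7.png

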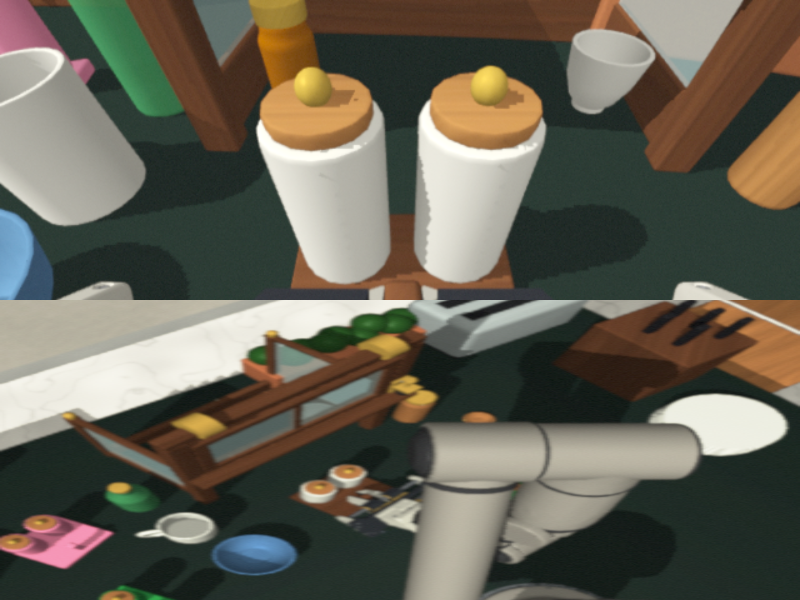

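The stand is fully out in front of the lip, upright (canister tops in side view about (318,490),(348,473) of the montage); bowl, jar and mug are in place. Release and rise off.

```bash
python3 -m pendant '{"dp":[[0,0,0],[0,0,0],[0,0,0],[0,0,0],[0,0,0],[0,0,0],[0,0,0],[0,0,0]],"rotation":[[0,0,0],[0,0,0],[0,0,0],[0,0,0],[0,0,0],[0,0,0],[0,0,0],[0,0,0]]}' 0.08; python3 -m pendant '{"dp":[[0.0077,0,-0.0064],[0.0153,0,-0.013],[0.023,0,-0.0193],[0.0306,0,-0.0257],[0.0306,0,-0.0257]],"rotation":[[0,0,0],[0,0,0],[0,0,0],[0,0,0],[0,0,0]]}';python3 -c "
import plant;print(plant.get_obs()['joint_positions'])"
```

```text
time: 17.15
tool_pos: [467.3, -28.4, 31.9]
tcp_rot: [-3.14, -0.87, 0.197]
contact_force: [0.3, -0.1, -0.6]
grip_width: 79.7
finger_force: 0.0
time: 17.77
tool_pos: [467.6, -28.6, 72.5]
tcp_rot: [3.141, -0.872, 0.199]
contact_force: [0.2, -0.3, -0.6]
grip_width: 80.4
finger_force: 0.0
[-0.6446439   0.53430688  2.56099037  2.26847066  0.8413314  -1.52524102]
```

```bash
python3 -m pendant '{"dp":[[0.0077,0,-0.0064],[0.0153,0,-0.013],[0.023,0,-0.0193],[0.0306,0,-0.0257],[0.038,0,-0.032],[0.046,0,-0.0386],[0.054,0,-0.045],[0.054,0,-0.045]],"rotation":[[0,0,0],[0,0,0],[0,0,0],[0,0,0],[0,0,0],[0,0,0],[0,0,0],[0,0,0]]}'; python3 - <<'E'
from h import *
import plant;print(plant.get_obs()['joint_positions'])
w=snap('wrist','w8')
a=cv2.resize(w['pixels'][...,::-1],(480,300))
s=snap('side','s8');b=cv2.resize(s['pixels'][60:260,200:400,::-1],(300,300),interpolation=cv2.INTER_CUBIC)
w3=load('w3')['pixels'][:,:,::-1]
d=cv2.resize(w3[0:150,400:640],(480,300))
e=cv2.resize(snap('scene','c8')['pixels'][100:300,220:420,::-1],(300,300))
cv2.imwrite('pics/m8.png',cv2.vconcat([cv2.hconcat([a,b]),cv2.hconcat([d,e])]))
E
```

```text
time: 18.77
tool_pos: [467.9, -28.4, 142.3]
tcp_rot: [3.142, -0.871, 0.199]
contact_force: [0.2, 0.9, 0.3]
grip_width: 80.0
finger_force: 0.0
[-0.64351818  0.24329279  2.49171108  1.92800531  0.6553872  -1.06527861]
```

View pics/m8.png

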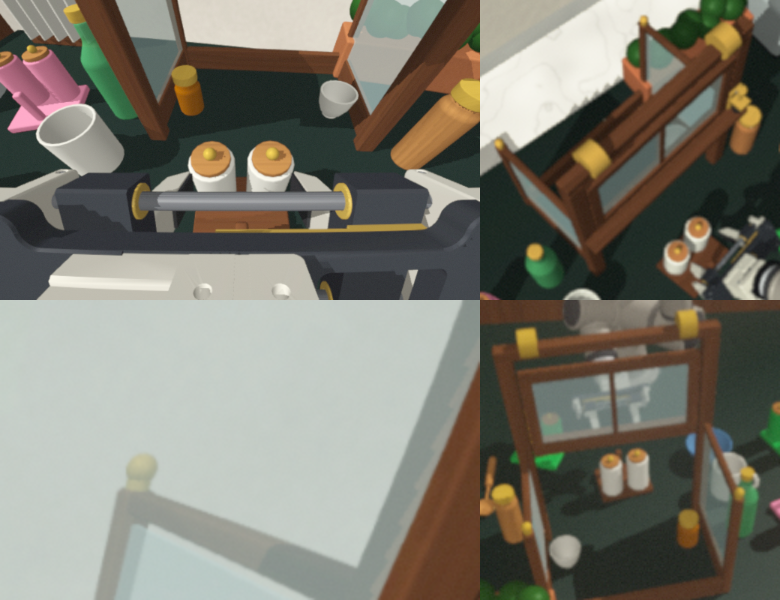

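The stand is upright, well in front of the lip, and everything else is undisturbed. The sash is still up at the stop and the gripper is touching nothing. Handing in.

```bash
python3 -c "
from plant import workorder;print(workorder.close_job())"
```

```text
the job is handed in; nothing more can be done
None
```

I handed the job in at about 19 s. The sash is up against the rubber foot, found by feel. The cruet stand is upright, about 35 mm clear in front of the lip. I saw nothing else moved, and the robot is touching nothing.

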